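# Clamp the lampshade blank

### The job

Clamp the half-formed brass lampshade blank on its die: with a finger, push the steel strap round on its post all the way to its stop, so that its rubber foot stands over the middle of the blank, and only then push the cam lever all the way down so that the foot bears on the blank. Only push: do not lift, carry or shove the blank, and leave the two canopies, the mandrel and the mallet where they are. Finish with the hand clear of everything.

Things in the scene. Friction and masses are not known exactly. Their poses are not given: they have to be found in the camera images.
- fixture: Dark steel clamping fixture, fixed; origin on the bench under the middle of the round die (104 mm across, top at 65 mm), z up. Base plate 20 mm thick, x -90 to 90, y -115 to 195 mm. Clamp post at (0, 150), 44 mm across, 144 mm high with strap hub and stud. A thin stop pin, 110 mm high, at (-22, 106). The cam lever, on the post, points to +y, away from the die.
- strap_pivot (a point): Point on the vertical axis of the clamp post, at the height of the middle of the strap (102 mm above the bench). The strap turns about this axis.
- strap_push (a point): Point on the middle line of the steel strap, 130 mm from the post's axis, half-way up. The strap is a flat level bar 30 mm wide, 16 mm thick (94 to 110 mm above the bench all along its swing), its round end 215 mm from the axis, free air beside and below it. At 150 mm it carries the rubber foot below and a low nut (9 mm) above; the foot passes 3 mm over the blank's crown when the lever is up.
- strap (a joint): Angle of the strap, rad. Starts at 0 to 0.5, off the blank, roughly towards +x of the fixture; grows clockwise as seen from above, to the hard stop at 1.5, where the strap points to -y of the fixture and the foot is over the middle of the blank. Stays where it is left; about 0.2 N m of friction (2 N at 130 mm).
- lever_pivot (a point): Middle of the cam lever's level hinge axis on the clamp post, 128 mm above the bench. The axis runs along x of the fixture.
- lever_knob (a point): Centre of the black ball knob (26 mm across) at the end of the cam lever, 110 mm from lever_pivot. The lever is a round bar 12 mm thick. It moves in the upright plane through the post, along +y of the fixture.
- lever (a joint): Angle of the cam lever, rad. 0: up, 1.0 rad (57 degrees) above level; 1.0: all the way down at its stop, level, ball centre 128 mm above the bench. Starts at 0 to 0.2, stays where it is left; about 0.25 N m of friction (2 to 5 N downward on the ball). Going down, its cam draws the strap down by up to 4.5 mm.
- foot: Rubber foot under the strap, 28 mm across, 22 mm high; origin at the centre of its lower face.
- blank: Half-formed brass lampshade blank, a thin shallow dome lying loose with its crown up on the die, 170 mm across the rim and 40 mm high, 0.35 kg; origin at the centre of its rim plane, z up. Its flat crown is 80 mm across, 69 mm above the bench.
- canopy_tall: Bystander: brass pendant canopy, 100 mm across, 65 mm high; origin under its centre.
- canopy_flat: Bystander: flatter brass pendant canopy, 112 mm across, 36 mm high; origin under its centre.
- mandrel: Bystander: steel mandrel standing upright, 68 mm across its foot, 130 mm high; origin under its centre.
- mallet: Bystander: mallet with a horn handle, lying along its x axis, about 260 mm long, wooden head 56 mm across by 90 mm at its +x end; origin on the bench below the middle of its length.
There are look-alikes about, which are no part of the job. Leave any green or purple look-alike of the blank alone.

How it is judged (in metres and radians):
On the way, in this order (a step that is already met when the one before it is completed fails the run):
1. the strap is swung over to its stop while the lever is still up (value of joint strap above 1.4 rad and value of joint lever below 0.45 rad), for 0.2 s.
2. the lever is pushed all the way down with the strap over the blank (value of joint strap above 1.4 rad and value of joint lever above 0.92 rad), for 0.2 s.
At the end, for the whole second after the job is handed in: The strap is at its stop (within 0.1 rad), the lever is down (within 0.08 rad of its stop), the rubber foot presses on the blank with more than 3 N, and the blank lies level and at rest within 12 mm of where it started (all of step 2 and contact force between foot and blank above 3 N and distance of blank from where it was at the start of the episode below 0.012 m and angle between blank's own z axis and vertical below 0.1 rad and linear speed of blank below 0.02 m/s); the robot touches nothing.
It fails at once if the lever is pushed down before the strap is over (value of joint lever above 0.55 rad and value of joint strap below 1.35 rad).
It fails at once if the blank is lifted, carried or shoved more than 15 mm (distance of blank from where it was at the start of the episode above 0.015 m).
It fails at once if a canopy, the mandrel or the mallet is moved more than 20 mm (distance of any of canopy_tall, canopy_flat, mandrel, mallet from where it was at the start of the episode above 0.02 m).
It fails at once if the mandrel is knocked over (angle between mandrel's own z axis and vertical above 0.5 rad).
It also fails if it takes over 58 s, if anything falls off the work surface, if the arm or the gripper's body presses on something with over 40 N, if the wrist force passes 120 N, or if a joint passes its speed limit or range.

### The arm

A 6-joint arm with a two-finger parallel gripper is mounted at the origin on the work surface. World frame = base frame: x ahead of the robot, y to its left, z up, the work surface at z = 0. Lengths are in mm, angles in rad, forces in N, time in s.
With the tool pointing down it reaches from about 275 to 1000 mm from the base axis. Payload 8.4 kg.
Tool frame: the origin (TCP) lies midway between the tips of the shut fingers; the grasp point (between the pads) lies 19 mm behind it (r.grip_point_offset is the distance from the TCP to the grasp point, in mm); z points along the fingers, y is the line along which they close (so a half turn about z gives the same grasp; the last joint's range is limited). The gripper opens to 85 mm and grips with 20 to 120 N. Pads are 22 mm wide; open, the fingers measure 114 mm over their backs; the gripper's body (76 mm by 85 mm) begins 54 mm behind the grasp point. The pads swing forward as they close: fully open they stand 13 mm farther back than shut.
Start: joints at [-1.204, 0.353, 1.633, -0, 1.155, -0.002], TCP at [225.309, -582.978, 231.281] pointing down, gripper open.
Joint ranges: [-2.63, 2.63], [-0.92, 2.1], [0.06, 2.66], [-1.3, 4.44], [0, 2.69], [-3.02, 3.02]. Speed limits (rad/s): [2.22, 2.22, 2.79, 3.14, 3.14, 3.14].

### API

Orientations are given as [roll, pitch, yaw] about the fixed x, y, z axes, in that order (R = Rz(yaw) Ry(pitch) Rx(roll)).
In Python, from rig import r gives the robot as it stands. The module is installed in compiled form; this text tells all that it offers.
- The arm moves only by the shell command python3 -m creep 'ROWS' [FORCE]. ROWS is text: rows parted by semicolons, each of 7 numbers parted by spaces: the turn, a rotation vector about the tool's x, y, z in degrees, then the shift along the tool's x, y, z in m, then the closure in counts, from 0 (fully open) to 255 (shut). A call has 1 to 8 rows; each row is the pose to reach, as a shift and turn from the pose commanded when the call began, along the tool's axes at that moment; what a row does not reach only later rows make up. A row lasts 1/8 s, in which the tool goes at most 62.5 mm and 10.7 degrees, less where a joint would pass 70% of its speed; a pose out of reach is approached as far as the arm can. A call with a gripper value outside its range is refused whole. The fingers move at their own pace and stop on an object; FORCE is the grip in N (left out, the last holds). Time passes only in rows, so rows that repeat a pose let the fingers close. It gives the time, the measured TCP pose, the force, the opening and the grip force at its end, in the units of the state.
- r.sense(): the state, without advancing time (a new reading comes with each control period).
- r.grab_frame(name): name is "side" or "top"; returns a dict with "img" (420x560x3 uint8, red, green, blue), "range_z" (420x560 float32, mm along the optical axis (not along the pixel's ray), 0 where there is no reading), "K" (3x3 intrinsics, pixels), "world_from_camera" (4x4, takes a point from camera to world coordinates). Camera axes: x right, y up, looking along -z (the intrinsics and any distortion apply to the point x, -y, -z); pixel columns grow to the right and rows downward; lengths in mm; the calibration is good to about 2 mm. A picture is of the moment at which its call begins.
- r.sign_off(): hands the job in; it is judged then, once.
The state is a dict: "clock": time; "qpos": joint angles; "qvel": joint speeds; "joint_efforts": joint torques, N m; "eef_pos": TCP position; "tcp_rot": TCP orientation; "contact_force": force on the tool from outside, world axes, zero at the start; "wrist_torque": the same for the moment, N m; "opening": opening from 0.0 (shut) to 1.0 (fully open); "grasp_force": force on a finger pad.
Only numpy, scipy, OpenCV 4.12 (cv2) and the standard library are available. Lean on these libraries where they do the work, as an engineer would, in place of code of your own. Each camera call takes 0.05 s, during which the arm holds its last target. There are 200 camera calls.

## Working session

There is one attempt and no reset: what is moved stays moved. The work goes in short steps, Python scripts to look and compute and a shell command to move; the robot and the scene stay as the last step left them, time stands still between calls to the robot, and variables do not carry over. Pictures are saved under pics/ and viewed, at most 10 in all, crops included, and the job is handed in when it is done.

```bash
mkdir -p pics; cat > h.py <<'E'
import numpy as np,cv2
from rig import r
def grab(n):
    f=r.grab_frame(n); return f
def pts(f):
    K=f["K"];z=f["range_z"];v,u=np.mgrid[:z.shape[0],:z.shape[1]]
    x=(u-K[0,2])/K[0,0]*z;y=(v-K[1,2])/K[1,1]*z
    P=np.stack([x,-y,-z,np.ones_like(z)],-1)@f["world_from_camera"].T
    P=P[...,:3];P[z==0]=np.nan
    return P
E
python3 - <<'E'
from h import *
for n in("top","side"):
    f=grab(n);cv2.imwrite(f"pics/{n}0.png",f["img"][...,::-1]);np.savez(f"{n}0.npz",P=pts(f),img=f["img"])
    print(n,f["K"].round(1).tolist(),f["world_from_camera"].round(3).tolist(),(f["range_z"]==0).mean(),[k for k in f])
s=r.sense();print(s)
E
```

```text
top [[531.1, 0.0, 280.6], [0.0, 531.1, 217.9], [0.0, 0.0, 1.0]] [[-0.015, 0.993, -0.119, 393.95], [-1.0, -0.012, 0.021, 1.78], [0.02, 0.119, 0.993, 1233.11], [0.0, 0.0, 0.0, 1.0]] 0.003954081632653061 ['img', 'range_z', 'K', 'world_from_camera']
side [[439.0, 0.0, 284.1], [0.0, 439.0, 201.5], [0.0, 0.0, 1.0]] [[-0.775, 0.372, -0.51, -51.772], [-0.632, -0.461, 0.623, 708.535], [-0.003, 0.805, 0.593, 810.969], [0.0, 0.0, 0.0, 1.0]] 0.003941326530612245 ['img', 'range_z', 'K', 'world_from_camera']
{'clock': 0.1, 'qpos': array([-1.20440246e+00,  3.53570229e-01,  1.63404776e+00, -3.22993498e-06,
        1.15518266e+00, -2.38938684e-03]), 'qvel': array([ 0.00148189, -0.0010217 , -0.00080377, -0.00064917,  0.00035418,
        0.00062058]), 'joint_efforts': array([-8.37490134e-04, -6.06357622e+01, -3.42819715e+01, -2.00128554e-06,
        3.93602822e-03,  2.49171239e-05]), 'eef_pos': array([ 225.15747258, -582.59079186,  230.64729092]), 'tcp_rot': array([-3.14038465e+00,  6.70040925e-08,  3.68784560e-01]), 'contact_force': array([-0.6781796 ,  0.46073447, -0.0148486 ]), 'wrist_torque': array([-0.01391139,  0.02732377,  0.00376011]), 'grasp_force': 0.0, 'opening': 0.9996292400003177}
```

View pics/top0.png

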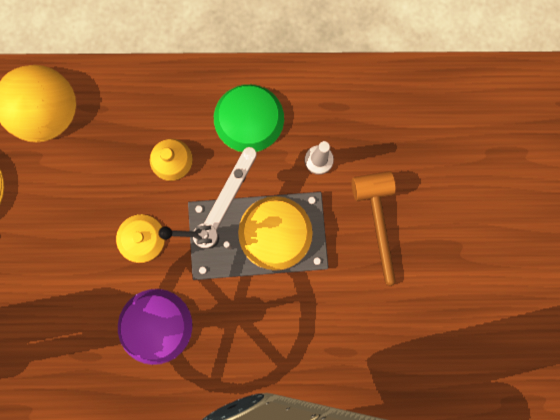

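View pics/side0.png

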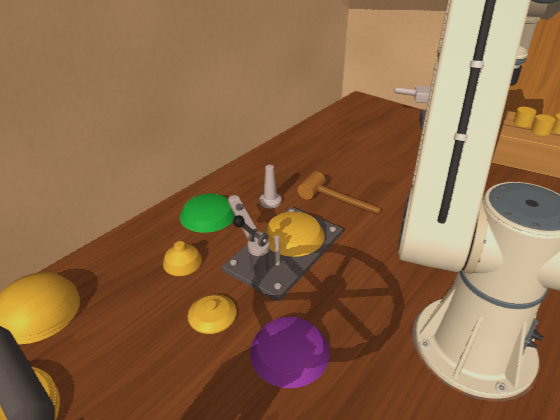

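The top view shows the post at about (205,236), the blank at (276,234), the strap running to (250,153), its nut at (239,173), the lever knob at (166,233) and the stop pin at (227,244). The flat canopy is at (141,238), right beside the knob; the tall canopy is at (171,160). The side view agrees.

```bash
python3 - <<'E'
from h import *
d=np.load("top0.npz");P=d["P"];I=d["img"].astype(int)
def at(u,v): return P[v,u].round(0).tolist()
for n,p in dict(post=(205,236),nut=(239,173),knob=(166,233),pin=(227,244),blank=(276,234),end=(250,153),tall=(171,160),flat=(141,238)).items():print(n,at(*p))
X=P.reshape(-1,3)
# strap top: z 106..114, in region
m=(abs(P[...,2]-110)<4);m[:, :195]=0;m[:,262:]=0;m[:140]=0;m[245:]=0
q=P[m][:,:2];c=cv2.minAreaRect(q.astype(np.float32));print("strap",c,cv2.boxPoints(c).round(0).tolist())
# blank crown
b=(abs(P[...,2]-69)<3);b[:,:235]=0;b[:,320:]=0;b[:190]=0;b[280:]=0
q=P[b][:,:2];print("crown",cv2.minEnclosingCircle(q.astype(np.float32)),q.mean(0))
# base plate
b=(abs(P[...,2]-20)<5);b[:,:180]=0;b[:,335:]=0;b[:185]=0;b[285:]=0
c=cv2.minAreaRect(P[b][:,:2].astype(np.float32));print("plate",c,cv2.boxPoints(c).round(0).tolist())
k=(I.max(-1)<45)&(P[...,2]>150);k[:,:150]=0;k[:,215:]=0;k[:215]=0;k[255:]=0
print("knob",P[k].mean(0),P[k].min(0),P[k].max(0))
for n,(u0,u1,v0,v1) in dict(tall=(145,198,135,185),flat=(110,165,210,268),mandrel=(300,338,138,178),green=(208,290,80,155)).items():
    q=P[v0:v1,u0:u1].reshape(-1,3);q=q[q[:,2]>8];print(n,np.nanmin(q,0).round(),np.nanmax(q,0).round())
E
```

```text
post [490.0, 135.0, 140.0]
nut [625.0, 65.0, 118.0]
knob [488.0, 197.0, 230.0]
pin [475.0, 92.0, 110.0]
blank [498.0, -13.0, 71.0]
end [671.0, 42.0, 109.0]
tall [671.0, 223.0, 51.0]
flat [496.0, 290.0, 38.0]
strap ((580.0667724609375, 97.97254943847656), (77.53612518310547, 233.47618103027344), 72.73741912841797) [[457.0, 96.0], [680.0, 26.0], [703.0, 100.0], [480.0, 170.0]]
crown ((505.7750549316406, -14.667981147766113), 60.548789978027344) [506.22652838 -10.64660734]
plate ((502.3912658691406, 29.816604614257812), (180.09104919433594, 310.19073486328125), 3.8244826793670654) [[402.0, 179.0], [423.0, -131.0], [603.0, -119.0], [582.0, 191.0]]
knob [489.71524518 197.76525425 227.1917821 ] [479.24515079 188.39994509 212.14556976] [500.09555934 209.17379503 233.36801504]
tall [635. 183.   8.] [742. 290.  71.]
flat [446. 200.   8.] [554. 354. 233.]
mandrel [ 646. -149.    8.] [713. -83. 135.]
green [668. -31.   8.] [864. 128. 116.]
```

```bash
cat >> h.py <<'E'
from scipy.spatial.transform import Rotation as Ro
O=np.array([505.1,-10.1]);a=np.radians(3.82);ex=np.array([np.cos(a),np.sin(a)]);ey=np.array([-ex[1],ex[0]]);post=O+150*ey
def rows(T):
    s=r.sense();R=Ro.from_euler("xyz",s["tcp_rot"])
    print("at",s["eef_pos"].round(1),"F",s["contact_force"].round(1),"t",round(s["clock"],2))
    for t in T: print(np.round(t,0),"->",(R.inv().apply(np.array(t)-s["eef_pos"])/1000).round(3))
def swing(th,d,z=88,rad=130):
    th=np.radians(th);u=np.array([np.cos(th),np.sin(th)]);return [*(post+rad*u+d*np.array([-u[1],u[0]])),z]
E
python3 -c "
from h import *
p=swing(-29.8,55);print(post);rows([p[:2]+[235],p])"
```

```text
[495.10667078 139.56674103]
at [ 225.2 -582.6  230.6] F [-0.7  0.5 -0. ] t 0.1
[635. 123. 235.] -> [ 0.637 -0.51  -0.004]
[635. 123.  88.] -> [ 0.637 -0.51   0.143]
```

```bash
R='0 0 0 0.637 -0.51 -0.01 255'; python3 -m creep '0 0 0 0.08 -0.064 -0.01 255; 0 0 0 0.16 -0.128 -0.01 255; 0 0 0 0.2 -0.16 -0.01 255; 0 0 0 0.24 -0.192 -0.01 255; 0 0 0 0.28 -0.224 -0.01 255; 0 0 0 0.32 -0.256 -0.01 255; 0 0 0 0.36 -0.288 -0.01 255; 0 0 0 0.4 -0.32 -0.01 255'; python3 -c "
from h import *
p=swing(-29.8,55);rows([p[:2]+[235],p])"
```

```text
clock: 1.1
eef_pos: [477.4, -149.3, 241.3]
tcp_rot: [3.141, -0.0, 0.369]
contact_force: [1.3, 1.0, -0.3]
opening: -0.004
grasp_force: 0.0
at [ 477.4 -149.3  241.3] F [ 1.3  1.  -0.3] t 1.1
[635. 123. 235.] -> [ 0.245 -0.197  0.006]
[635. 123.  88.] -> [ 0.245 -0.197  0.153]
```

```bash
python3 -m creep '0 0 0 0.04 -0.032 0 255; 0 0 0 0.08 -0.064 0 255; 0 0 0 0.12 -0.096 0 255; 0 0 0 0.16 -0.128 0 255; 0 0 0 0.2 -0.16 0 255; 0 0 0 0.237 -0.19 0 255; 0 0 0 0.237 -0.19 0 255; 0 0 0 0.237 -0.19 0 255'; python3 -c "
from h import *
p=swing(-29.8,55);rows([p[:2]+[235],p])
f=grab('side');cv2.imwrite('pics/s1.png',f['img'][80:330,120:420,::-1].repeat(2,0).repeat(2,1))"
```

```text
clock: 2.1
eef_pos: [628.6, 111.2, 240.6]
tcp_rot: [3.142, 0.002, 0.369]
contact_force: [-0.7, 0.0, -0.1]
opening: -0.002
grasp_force: 0.0
at [628.6 111.2 240.6] F [-0.7  0.  -0.1] t 2.1
[635. 123. 235.] -> [ 0.01  -0.008  0.006]
[635. 123.  88.] -> [ 0.011 -0.008  0.153]
```

View pics/s1.png

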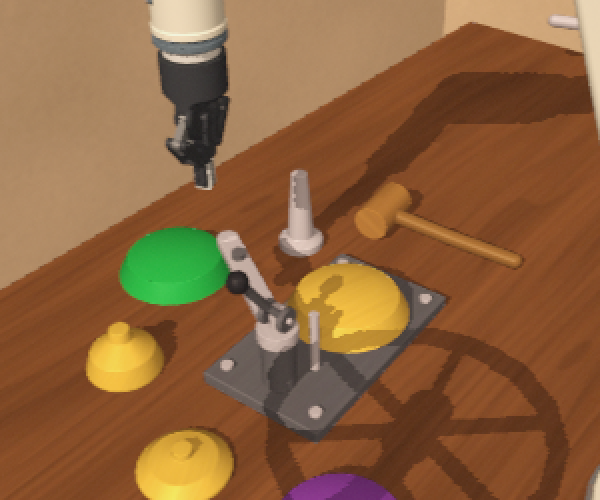

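The shut fingers hang clear behind the strap (crop about (205,180)). The next move takes them down beside it.

```bash
python3 -m creep '0 0 0 0.011 -0.008 0.03 255; 0 0 0 0.011 -0.008 0.06 255; 0 0 0 0.011 -0.008 0.09 255; 0 0 0 0.011 -0.008 0.12 255; 0 0 0 0.011 -0.008 0.14 255; 0 0 0 0.011 -0.008 0.153 255; 0 0 0 0.011 -0.008 0.153 255; 0 0 0 0.011 -0.008 0.153 255'; python3 -c "
from h import *
rows([swing(-29.8,d) for d in(55,40,32)]+[swing(t,32) for t in range(-35,-85,-5)])"
```

```text
clock: 3.15
eef_pos: [637.4, 123.0, 89.3]
tcp_rot: [3.141, -0.001, 0.369]
contact_force: [-0.6, -0.3, 0.4]
opening: -0.002
grasp_force: 0.0
at [637.4 123.   89.3] F [-0.6 -0.3  0.4] t 3.15
[635. 123.  88.] -> [-0.002 -0.     0.001]
[628. 110.  88.] -> [-0.014  0.009  0.001]
[624. 103.  88.] -> [-0.02   0.014  0.001]
[620.  91.  88.] -> [-0.028  0.023  0.001]
[615.  81.  88.] -> [-0.036  0.032  0.001]
[610.  70.  88.] -> [-0.045  0.039  0.001]
[603.  61.  88.] -> [-0.054  0.046  0.001]
[596.  51.  88.] -> [-0.064  0.052  0.001]
[588.  43.  88.] -> [-0.075  0.057  0.001]
[579.  35.  88.] -> [-0.086  0.061  0.001]
[570.  28.  88.] -> [-0.097  0.064  0.001]
[560.  22.  88.] -> [-0.109  0.066  0.001]
[549.  17.  88.] -> [-0.12   0.067  0.001]
```

```bash
python3 -m creep '0 0 0 -0.014 0.009 0 255; 0 0 0 -0.02 0.014 0 255; 0 0 0 -0.028 0.023 0 255; 0 0 0 -0.036 0.032 0 255; 0 0 0 -0.045 0.039 0 255; 0 0 0 -0.054 0.046 0 255; 0 0 0 -0.064 0.052 0 255; 0 0 0 -0.064 0.052 0 255'; python3 -c "
from h import *
rows([swing(t,32) for t in range(-50,-90,-4)])
f=grab('top');cv2.imwrite('pics/t2.png',f['img'][100:320,100:420,::-1].repeat(2,0).repeat(2,1))"
```

```text
clock: 4.15
eef_pos: [595.0, 50.4, 88.2]
tcp_rot: [3.141, 0.001, 0.368]
contact_force: [-0.6, 0.6, 0.2]
opening: 0.002
grasp_force: 0.0
at [595.   50.4  88.2] F [-0.6  0.6  0.2] t 4.15
[603.  61.  88.] -> [ 0.011 -0.007  0.   ]
[597.  53.  88.] -> [ 0.003 -0.002  0.   ]
[591.  46.  88.] -> [-0.005  0.002  0.   ]
[584.  40.  88.] -> [-0.014  0.006  0.   ]
[577.  34.  88.] -> [-0.023  0.009  0.   ]
[570.  28.  88.] -> [-0.032  0.011  0.   ]
[562.  23.  88.] -> [-0.041  0.013  0.   ]
[553.  19.  88.] -> [-0.05   0.014  0.   ]
[545.  15.  88.] -> [-0.059  0.015  0.   ]
[536.  12.  88.] -> [-0.069  0.015  0.   ]
```

View pics/t2.png

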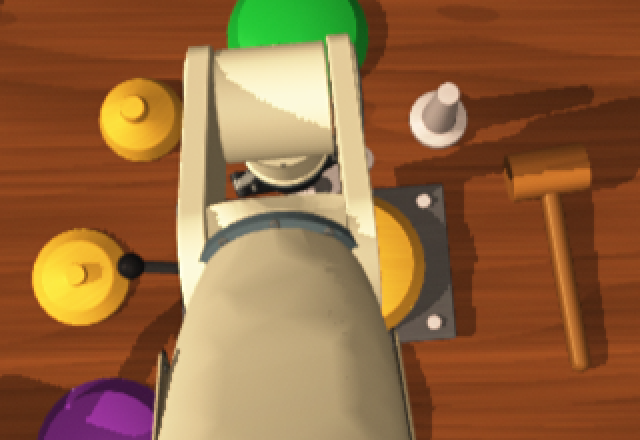

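The arm hides most of the scene, but the strap end shows at about (368,160), so the strap is turning with the finger. I'll continue the swing.

```bash
python3 -m creep '0 0 0 -0.005 0.002 0 255; 0 0 0 -0.014 0.006 0 255; 0 0 0 -0.023 0.009 0 255; 0 0 0 -0.032 0.011 0 255; 0 0 0 -0.041 0.013 0 255; 0 0 0 -0.05 0.014 0 255; 0 0 0 -0.055 0.0145 0 255; 0 0 0 -0.055 0.0145 0 255'; python3 -c "
from h import *
rows([swing(t,32) for t in range(-82,-92,-2)])
f=grab('side');cv2.imwrite('pics/s3.png',f['img'][120:320,170:400,::-1].repeat(3,0).repeat(3,1))"
```

```text
clock: 5.2
eef_pos: [549.2, 17.7, 88.3]
tcp_rot: [3.141, 0.0, 0.369]
contact_force: [-0.4, 0.4, 0.1]
opening: 0.005
grasp_force: 0.0
at [549.2  17.7  88.3] F [-0.4  0.4  0.1] t 5.2
[545.  15.  88.] -> [-0.005  0.001  0.   ]
[541.  14.  88.] -> [-0.01   0.001  0.   ]
[536.  12.  88.] -> [-0.014  0.     0.   ]
[532.  11.  88.] -> [-0.019  0.     0.   ]
[527.  10.  88.] -> [-0.024 -0.     0.   ]
```

View pics/s3.png

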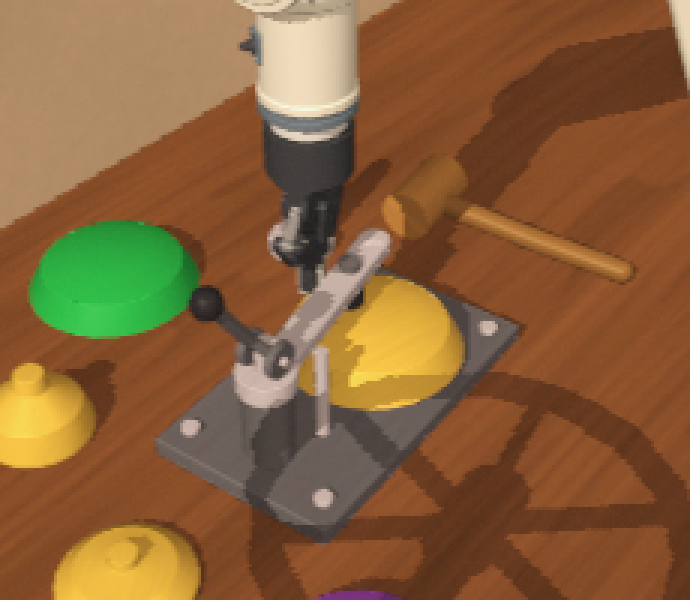

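The strap (crop about (335,290)) is moving freely, with the foot coming over the blank and the lever still up. I'll creep toward the stop, watching the force.

```bash
python3 -m creep '0 0 0 -0.002 0 0 255; 0 0 0 -0.004 0 0 255; 0 0 0 -0.006 0 0 255; 0 0 0 -0.008 0 0 255; 0 0 0 -0.01 0 0 255; 0 0 0 -0.01 0 0 255'; python3 -c "
from h import *
s=r.sense();print(s['wrist_torque'],s['joint_efforts'][0])"; python3 -m creep '0 0 0 -0.001 0 0 255; 0 0 0 -0.003 0 0 255; 0 0 0 -0.004 0 0 255;0 0 0 -0.004 0 0 255'
```

```text
clock: 6.0
eef_pos: [540.1, 14.3, 88.3]
tcp_rot: [-3.142, 0.0, 0.369]
contact_force: [1.3, 0.2, 0.6]
opening: -0.001
grasp_force: 0.5
[ 0.13856033 -0.11641517 -0.02650822] -0.4634186904877424
clock: 6.5
eef_pos: [536.5, 12.9, 88.3]
tcp_rot: [-3.142, 0.0, 0.369]
contact_force: [2.0, 0.5, -0.4]
opening: 0.001
grasp_force: 0.6
```

```bash
python3 -m creep '0 0 0 -0.001 0 0 255; 0 0 0 -0.002 0 0 255; 0 0 0 -0.003 0 0 255;0 0 0 -0.003 0 0 255'; python3 -c "
from h import *
f=grab('side');cv2.imwrite('pics/s4.png',f['img'][180:280,210:340,::-1].repeat(5,0).repeat(5,1))
P=pts(f);m=abs(P[...,2]-110)<3
w=P[...,:2]-post;rr=np.hypot(*np.moveaxis(w,-1,0))
for a0,b0 in((60,80),(80,100),(100,120),(160,180),(180,200),(200,212)):
    k=m&(rr>a0)&(rr<b0)&(w[...,1]<0);q=w[k]; an=np.degrees(np.arctan2(q[:,1],q[:,0]));an=an[(an<-70)&(an>-105)];print(a0,len(an),np.median(an) if len(an) else 0,an.min(),an.max())
"
```

```text
clock: 7.0
eef_pos: [533.7, 11.8, 88.3]
tcp_rot: [-3.142, 0.0, 0.369]
contact_force: [1.5, -0.0, 0.3]
opening: 0.0
grasp_force: 0.6
60 55 -86.92721586013919 -99.35850168991101 -74.65934113940278
80 55 -85.78913253307034 -95.98591246882596 -76.61796201689407
100 66 -85.4182333181688 -94.09238089268507 -71.27584502133126
160 37 -86.69924227558809 -90.1706334687092 -80.14769481523234
180 45 -85.30235124520807 -89.38069408018558 -81.27894178250095
200 22 -84.75434475339094 -88.25654022186903 -81.3286201802688
```

View pics/s4.png

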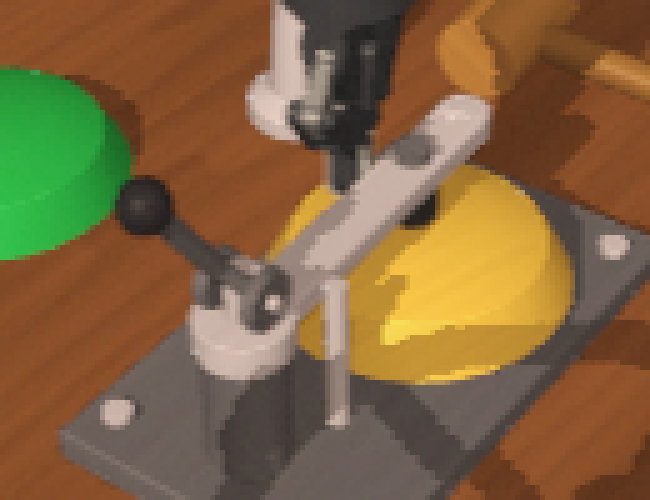

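The strap is now almost at the stop pin (crop (338,290)), at about -85.5° against an expected -86.2°. I'll press on until the force rises.

```bash
python3 -m creep '0 0 0 -0.001 0 0 255; 0 0 0 -0.002 0 0 255;0 0 0 -0.002 0 0 255'; python3 -m creep '0 0 0 -0.001 0 0 255; 0 0 0 -0.002 0 0 255;0 0 0 -0.002 0 0 255'
```

```text
clock: 7.42
eef_pos: [531.8, 11.1, 88.2]
tcp_rot: [-3.142, 0.0, 0.369]
contact_force: [1.9, 2.0, 0.1]
opening: -0.001
grasp_force: 0.6
clock: 7.8
eef_pos: [529.9, 10.4, 88.3]
tcp_rot: [-3.142, 0.0, 0.369]
contact_force: [1.5, 0.5, 0.6]
opening: 0.002
grasp_force: 0.6
```

```bash
for i in 1; do python3 -m creep '0 0 0 -0.001 0 0 255; 0 0 0 -0.002 0 0 255;0 0 0 -0.002 0 0 255'; python3 -m creep '0 0 0 -0.001 0 0 255; 0 0 0 -0.002 0 0 255;0 0 0 -0.002 0 0 255'; done
```

```text
clock: 8.18
eef_pos: [528.6, 9.8, 88.5]
tcp_rot: [3.141, -0.001, 0.369]
contact_force: [3.2, 2.4, -0.6]
opening: 0.002
grasp_force: 1.6
clock: 8.55
eef_pos: [527.3, 9.2, 88.6]
tcp_rot: [3.141, -0.002, 0.369]
contact_force: [4.9, 3.5, -0.8]
opening: 0.001
grasp_force: 2.6
```

```bash
python3 -m creep '0 0 0 -0.001 0 0 255; 0 0 0 -0.003 0 0 255;0 0 0 -0.003 0 0 255;0 0 0 -0.003 0 0 255'; python3 -m creep '0 0 0 0.005 0 0 255; 0 0 0 0.015 0 0 255;0 0 0 0.025 0 0 255;0 0 0 0.025 0 -0.03 255;0 0 0 0.025 0 -0.08 255; 0 0 0 0.025 0 -0.13 255;0 0 0 0.025 0 -0.18 255;0 0 0 0.025 0 -0.18 255'; python3 -c "
from h import *
f=grab('side');cv2.imwrite('pics/s5.png',f['img'][160:310,190:390,::-1].repeat(4,0).repeat(4,1))
k=O+260*ey
j=post+59*ey
rows([[*j,270],[*j,250],[*(post+110*ey),141]])"
```

```text
clock: 9.05
eef_pos: [525.5, 8.4, 88.9]
tcp_rot: [3.141, -0.004, 0.368]
contact_force: [8.3, 5.3, -0.6]
opening: 0.001
grasp_force: 3.9
clock: 10.05
eef_pos: [549.1, 17.1, 272.3]
tcp_rot: [3.139, -0.006, 0.369]
contact_force: [-0.4, 0.2, -0.0]
opening: -0.001
grasp_force: 0.0
at [547.8  17.1 269.8] F [-1.  -0.2 -0.1] t 10.1
[491. 198. 270.] -> [ 0.013 -0.19  -0.   ]
[491. 198. 250.] -> [ 0.013 -0.19   0.02 ]
[488. 249. 141.] -> [ 0.027 -0.238  0.129]
```

View pics/s5.png

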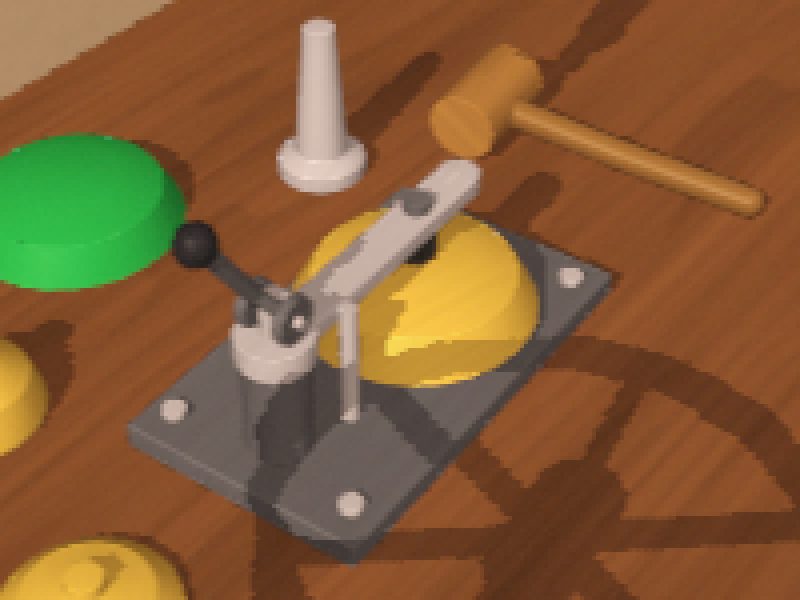

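The strap rests against the stop pin (crop (348,300)), the foot stands over the crown, and the lever is still up with its knob at (195,245). Next the finger goes above the knob.

```bash
python3 -m creep '0 0 0 0.003 -0.04 0 255; 0 0 0 0.006 -0.08 0 255; 0 0 0 0.009 -0.12 0 255; 0 0 0 0.012 -0.16 0 255; 0 0 0 0.013 -0.19 0 255; 0 0 0 0.013 -0.19 0 255; 0 0 0 0.013 -0.19 0.01 255; 0 0 0 0.013 -0.19 0.01 255'; python3 -c "
from h import *
rows([[*(post+(110*np.cos(p)-2)*ey),128+110*np.sin(p)+13] for p in np.arange(1.0,-.11,-.1)])"
```

```text
clock: 11.1
eef_pos: [489.9, 197.7, 256.6]
tcp_rot: [3.141, 0.003, 0.368]
contact_force: [1.1, -0.2, -0.2]
opening: -0.002
grasp_force: 0.0
at [489.9 197.7 256.6] F [ 1.1 -0.2 -0.2] t 11.1
[491. 197. 234.] -> [0.001 0.001 0.023]
[491. 206. 227.] -> [ 0.004 -0.007  0.029]
[490. 214. 220.] -> [ 0.006 -0.015  0.037]
[490. 222. 212.] -> [ 0.008 -0.022  0.045]
[489. 228. 203.] -> [ 0.01  -0.029  0.053]
[489. 234. 194.] -> [ 0.012 -0.034  0.063]
[488. 239. 184.] -> [ 0.014 -0.039  0.073]
[488. 242. 174.] -> [ 0.015 -0.042  0.083]
[488. 245. 163.] -> [ 0.016 -0.045  0.094]
[488. 247. 152.] -> [ 0.016 -0.047  0.105]
[488. 247. 141.] -> [ 0.016 -0.047  0.116]
[488. 247. 130.] -> [ 0.016 -0.047  0.127]
```

```bash
python3 -m creep '0 0 0 0.001 0.001 0.012 255; 0 0 0 0.001 0.001 0.022 255; 0 0 0 0.004 -0.007 0.029 255; 0 0 0 0.006 -0.015 0.037 255; 0 0 0 0.008 -0.022 0.045 255; 0 0 0 0.01 -0.029 0.053 255; 0 0 0 0.01 -0.029 0.053 255'; python3 -c "
from h import *
rows([[*(post+(110*np.cos(p)-2)*ey),128+110*np.sin(p)+13] for p in np.arange(0.6,-.11,-.1)])
f=grab('side');cv2.imwrite('pics/s6.png',f['img'][130:300,170:370,::-1].repeat(3,0).repeat(3,1))"
```

```text
clock: 11.98
eef_pos: [489.4, 231.0, 205.1]
tcp_rot: [-3.141, -0.001, 0.37]
contact_force: [0.6, 0.9, 0.4]
opening: -0.001
grasp_force: 0.2
at [489.4 231.  205.1] F [0.6 0.9 0.4] t 11.97
[489. 228. 203.] -> [-0.001  0.003  0.002]
[489. 234. 194.] -> [ 0.    -0.003  0.011]
[488. 239. 184.] -> [ 0.002 -0.008  0.021]
[488. 242. 174.] -> [ 0.003 -0.011  0.032]
[488. 245. 163.] -> [ 0.004 -0.014  0.042]
[488. 247. 152.] -> [ 0.004 -0.015  0.053]
[488. 247. 141.] -> [ 0.004 -0.016  0.064]
[488. 247. 130.] -> [ 0.004 -0.015  0.075]
```

View pics/s6.png

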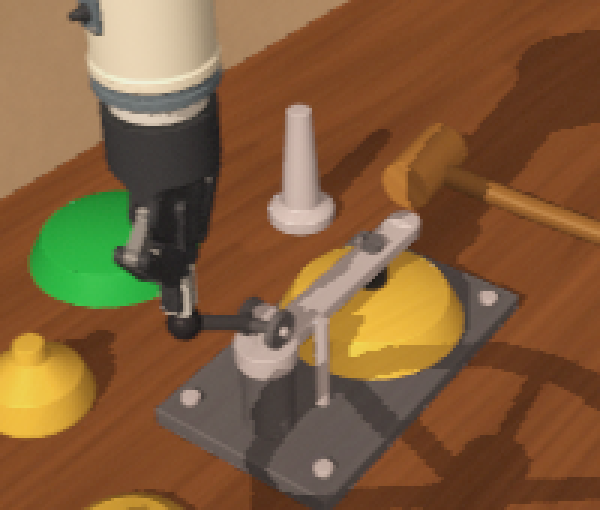

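The knob at crop (183,325) follows the fingertip down and the strap stays put. I'll push on to the stop.

```bash
python3 -m creep '0 0 0 0 -0.003 0.011 255; 0 0 0 0.002 -0.008 0.021 255; 0 0 0 0.003 -0.011 0.032 255; 0 0 0 0.004 -0.014 0.042 255; 0 0 0 0.004 -0.015 0.053 255; 0 0 0 0.004 -0.016 0.06 255; 0 0 0 0.004 -0.016 0.064 255; 0 0 0 0.004 -0.016 0.064 255'; python3 -m creep '0 0 0 0 0 0.002 255; 0 0 0 0 0 0.004 255; 0 0 0 0 0 0.004 255'
```

```text
clock: 13.02
eef_pos: [487.1, 245.6, 141.0]
tcp_rot: [3.141, 0.001, 0.369]
contact_force: [-0.1, 1.0, 1.8]
opening: 0.001
grasp_force: 0.1
clock: 13.4
eef_pos: [487.4, 245.8, 139.7]
tcp_rot: [-3.142, -0.0, 0.369]
contact_force: [-8.8, -3.6, 27.4]
opening: 0.0
grasp_force: 13.7
```

A firm stop at 27 N, with the ball centre about level. I'll back off and check.

```bash
python3 -m creep '0 0 0 0 0 0 255; 0 0 0 0 0 -0.02 255; 0 0 0 0 0 -0.06 255; 0 0 0 0 0 -0.11 255; 0 0 0 0.05 0 -0.14 255; 0 0 0 0.1 0 -0.14 255; 0 0 0 0.15 0 -0.14 255; 0 0 0 0.15 0 -0.14 255'; python3 -c "
from h import *
f=grab('side');cv2.imwrite('pics/s7.png',f['img'][130:300,170:370,::-1].repeat(3,0).repeat(3,1))
P=pts(f);w=P[...,:2]-post;d=w@ey;e=w@ex
k=(f['img'].max(-1)<60)&(abs(e)<16)&(d>95)&(d<130)&(P[...,2]>90);print('knob',P[k].min(0),P[k].max(0))
rr=np.hypot(d,e);an=np.degrees(np.arctan2(w[...,1],w[...,0]))
for lo,hi in((80,100),(170,200)):
  m=(rr>lo)&(rr<hi)&(abs(an+86)<12)&(abs(P[...,2]-106)<5);print(np.median(an[m]),np.median(P[m][:,2]))
print(r.sense()['contact_force'])"
```

```text
clock: 14.4
eef_pos: [629.3, 300.2, 275.8]
tcp_rot: [3.141, 0.001, 0.368]
contact_force: [-0.1, -1.1, -0.4]
opening: -0.001
grasp_force: 0.0
knob [473.86290063 240.45558789 122.97284071] [496.3360299  262.57469404 141.91070874]
-88.39433635602771 104.6435044433116
-87.48720222637738 104.93088213118222
[-0.92211552 -0.73321641  0.4107462 ]
```

View pics/s7.png

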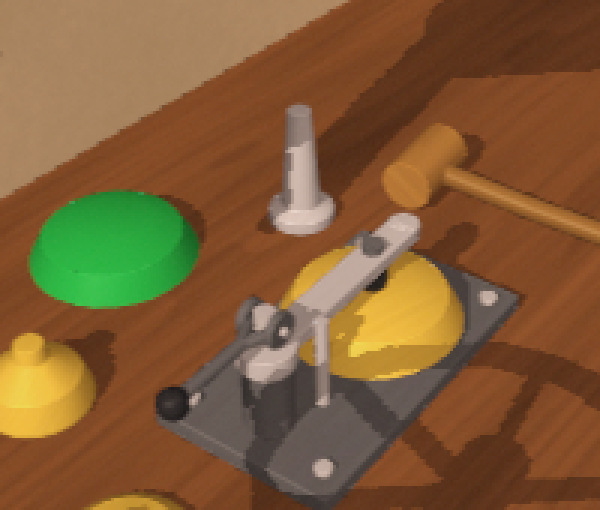

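The lever is level (knob at crop (173,403), top at 141.9 mm), and the strap is at its stop and drawn down to about 105 mm. The blank looks undisturbed and the hand is clear.

```bash
python3 -m creep '0 0 0 0 0 0 255; 0 0 0 0 0 0 255; 0 0 0 0 0 0 255; 0 0 0 0 0 0 255'; python3 -c "
from rig import r
print(r.sign_off())"
```

```text
clock: 14.95
eef_pos: [627.0, 299.8, 277.7]
tcp_rot: [-3.142, -0.0, 0.369]
contact_force: [0.5, -0.0, 0.4]
opening: 0.001
grasp_force: 0.0
the job is handed in; nothing more can be done
None
```

I swung the strap to its stop, then pushed the lever fully down so the foot bears on the blank, and handed in at about 15 s with the hand clear; the hand-in gave no verdict, and I did not measure the foot's force on the blank.

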